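# Pin the washed blade back into the bread slicer

### The arm

A 6-joint arm with a two-finger parallel gripper is mounted at the origin on the work surface. World frame = base frame: x ahead of the robot, y to its left, z up, the work surface at z = 0. Lengths are in m, angles in rad, forces in N, time in s.
With the tool pointing down it reaches from about 0.3 to 0.875 m from the base axis. Payload 6.4 kg.
Tool frame: the origin (TCP) lies midway between the tips of the shut fingers; the grasp point (between the pads) lies 19 mm behind it; z points along the fingers, y is the line along which they close (so a half turn about z gives the same grasp; the last joint's range is limited). The gripper opens to 85 mm and grips with 20 to 120 N. Pads are 22 mm wide; open, the fingers measure 114 mm over their backs; the gripper's body (76 mm by 85 mm) begins 54 mm behind the grasp point. The pads swing forward as they close: fully open they stand 13 mm farther back than shut.
Start: joints at [1.068, 0.181, 1.607, -0, 1.354, -0.206], TCP at [0.168, 0.55, 0.231] pointing down, gripper open.
Joint ranges: [-2.99, 2.99], [-0.89, 2.07], [0.3, 2.58], [-1.14, 4.28], [0, 2.63], [-3.12, 3.12]. Speed limits (rad/s): [2.57, 2.57, 3.01, 3.14, 3.14, 3.14].

### API

Orientations are given as a unit quaternion [w, x, y, z].
In Python, from bench import ctrl gives the robot as it stands. The module is installed in compiled form; this text tells all that it offers.
- The arm moves only by the tool move_arm, never from a script. Its argument "plan" is one flat list of numbers, 6 for each row, row after row: the shift along the world's x, y, z in units of 50 mm (1.0 is 50 mm), then the turn, a rotation vector about the world's x, y, z in rad. A call has 1 to 10 rows; each row is the pose to reach, as a shift and turn from the pose commanded when the call began; what a row does not reach only later rows make up. A row lasts 1/8 s, in which the tool goes at most 62.5 mm and 10.7 degrees, less where a joint would pass 70% of its speed; a pose out of reach is approached as far as the arm can. A call with a gripper value outside its range is refused whole. "grip" is the finger opening in mm, from 0 to 85.4, set as the call begins (left out, the last holds). The fingers move at their own pace and stop on an object; the grip force is fixed at half the most. Time passes only in rows, so rows that repeat a pose let the fingers close. It gives the time, the measured TCP pose, the force, the opening and the grip force at its end, in the units of the state.
- ctrl.get_obs(): the state, without advancing time (a new reading comes with each control period).
- ctrl.camera(name): name is "scene" or "top" or "wrist"; returns a dict with "pixels" (480x640x3 uint8, red, green, blue), "fx", "fy", "cx", "cy" (pixels), "origin" and "attitude" of the camera in the world. Camera axes: x right, y down, z forward; pixel columns grow to the right and rows downward; lengths in m; the calibration is good to about 2 mm. The wrist camera is an equidistant fisheye: a pixel r from the principal point sees the ray r / f radians off the axis. A picture is of the moment at which its call begins. There is no depth.
- ctrl.hand_in(): hands the job in; it is judged then, once.
The state is a dict: "time_s": time; "q": joint angles; "dq": joint speeds; "joint_efforts": joint torques, N m; "eef_pos": TCP position; "eef_rot": TCP orientation; "wrist_force": force on the tool from outside, world axes, zero at the start; "torque": the same for the moment, N m; "opening": opening from 0.0 (shut) to 1.0 (fully open); "grasp_force": force on a finger pad.
Only numpy, scipy, OpenCV 4.12 (cv2) and the standard library are available. Lean on these libraries where they do the work, as an engineer would, in place of code of your own. Each camera call takes 0.05 s, during which the arm holds its last target. There are 200 camera calls.

### The job

The bread slicer's blade has been washed and stands in the slot of its board again, but it is not yet hinged. Slide the blade along the slot by its handle until its heel comes up against the back of the steel bracket, then push the pivot pin through both ears of the bracket and the eye of the blade between them, fully home with the pin's shoulder against the ear. Do it by feel, without ramming or forcing anything, leave the blade down in its slot, and leave the other things on the counter where they are.

Things in the scene. Friction and masses are not known exactly. Their poses are not given: they have to be found in the camera images.
- slicer: Bread slicer, fixed. Beech board 160 x 340 mm, 36 thick. Origin: centre of its underside. x: across the board, away from the robot give or take 13 degrees; y: along the slot, towards the bracket; z up. The slot, 6 wide, runs the full length at x = 0, floor at z = 14. The steel bracket at the +y end is clamped tight by slotted feet somewhere with its ear holes at y 110 to 134; find out where.
- bracket_seat (a point): Fixed point of the board at slicer x 0, y 122, z 70: the middle of the range in which the centre between the two ear holes lies (+-12 in y; x 0 and z 70 always). Holes 11.5 mm wide, axis along slicer x. Ears: plates 8 thick, x +-7 to +-15, 40 long in y, z 36 to 90. The back web, its face 20 behind the hole axis (+y), stops the heel. The pin may go in from either side.
- blade: Loose steel blade, 0.35 to 0.6 kg, standing edge down in the slot, well short of the bracket. Origin: centre of its 11.5 mm eye. y: towards the heel; z up; x across. Heel plate round the eye 8 thick, 36 high, ending 20 mm beyond the eye in +y. Blade 4 thick, y -20 to -195, z -53 to 8. It leans a little and slides in the slot at 2 to 5 N; over 20 N on the slicer is ramming.
- blade_handle (a point): Centre of the blade's dark wooden handle, at blade y -255, z 3. A flat-sided bar 112 mm long (y), 22 wide (x), 28 high (z), 20 above the board. With the edge on the slot's floor and the heel against the web, the eye is in line with the ear holes in y but 3 mm low: the pin's nose enters it low and has to lever it up (8 N along the pin is enough, over 25 N is forcing).
- pin: Loose steel pivot pin, 0.12 kg, lying level on the counter on its grip. Origin: on its axis at the shoulder. x: along the shank to the nose. Grip: flat-sided block x -38 to 0, 16 wide (y), 18 high (z). Shank: 10 mm round, 48 long, its last 10 mm tapered to a 5 mm nose. Home: shoulder against an ear's outer face, nose 18 out of the other ear.
- pin_tip (a point): The pin's nose, on its axis, 48 mm from the shoulder.
- mug: White mug, bystander, 80 mm wide, 85 high; origin at the centre of its foot.
- tumbler: Glass tumbler, bystander, 68 mm wide, 100 high; origin at the centre of its foot.
- jam_jar: Jam jar with a metal lid, bystander, 60 mm wide, 75 high; origin at the centre of its foot.
- honey_jar: Honey jar with a wooden lid, bystander, 68 mm wide, 95 high; origin at the centre of its foot.
- teaspoon: Steel teaspoon, bystander, 140 mm long, lying flat; origin under its middle, x along it.
- half_baguette: Half a baguette, bystander, 205 mm long (along its y), 68 thick; origin under its middle.
Things that resemble listed ones, but are neither listed nor needed, are in the scene too. Several things look just like the pin: the one meant starts farthest to the robot's right.

How it is judged:
By the outcome, as a careful person would: the job done as asked, in the order asked, and still so for the second after the job is handed in, with the robot touching nothing.
It also fails if it takes over 72 s, if anything falls off the work surface, if the arm or the gripper's body presses on something with over 40 N, if the wrist force passes 120 N, or if a joint passes its speed limit or range.

## Working session

There is one attempt and no reset: what is moved stays moved. The work goes in short steps, Python scripts to look and compute and a tool call to move; the robot and the scene stay as the last step left them, time stands still between calls to the robot, and variables do not carry over. Pictures are saved under pics/ and viewed, at most 10 in all, crops included, and the job is handed in when it is done.

Besides the shell and the picture viewer there is one more tool, called after "Request:" as name(argument=value, ...), one argument or row to a line, values as JSON. move_arm: Moves the arm, as the interface text tells. Its arguments: {"type":"object","properties":{"plan":{"type":"array"},"grip":{"type":"number"}},"required":["plan"]}

```bash
mkdir -p pics; cat > h.py <<'E'
import numpy as np, cv2
from scipy.spatial.transform import Rotation as R
from bench import ctrl
def rot(a):
    a=np.array(a,float)
    return a if a.shape==(3,3) else R.from_quat(a.ravel(),scalar_first=True).as_matrix()
def save(c,name,box=None,s=1):
    im=c['pixels'][:,:,::-1]
    if box: im=im[box[1]:box[3],box[0]:box[2]]
    cv2.imwrite('pics/'+name,cv2.resize(im,None,fx=s,fy=s,interpolation=cv2.INTER_CUBIC))
def ground(c,u,v,z,fish=False):
    x,y=(u-c['cx'])/c['fx'],(v-c['cy'])/c['fy']
    d=np.array([x,y,1.])
    if fish:
        r=np.hypot(x,y); d=np.array([x/r*np.sin(r),y/r*np.sin(r),np.cos(r)])
    d=rot(c['attitude'])@d; o=np.array(c['origin'])
    return o+d*(z-o[2])/d[2]
def proj(c,p):
    q=rot(c['attitude']).T@(np.array(p)-c['origin'])
    return c['fx']*q[0]/q[2]+c['cx'],c['fy']*q[1]/q[2]+c['cy']
E
python3 - <<'E'
from h import *
import pickle
for n in('top','scene'):
    c=ctrl.camera(n); pickle.dump(c,open(n+'.pkl','wb')); save(c,n+'0.png',None,1.25)
    print(n,c['fx'],c['cx'],c['cy'],c['origin'],c['attitude'])
o=ctrl.get_obs(); print(o)
E
```

```text
top 523.7720786515796 329.66988455495675 239.72741859530353 [0.23464951 0.02643274 1.4584422 ] [-0.07096034  0.7213033  -0.68531263  0.07094213]
scene 506.6770821219658 319.95353233293986 238.9037949174903 [1.25693349 0.41539951 0.90238711] [-0.19902515  0.46671165  0.80023735 -0.31967078]
{'time_s': 0.1, 'q': array([ 1.06769537e+00,  1.81493801e-01,  1.60789322e+00, -3.13357175e-05,
        1.35374415e+00, -2.06310000e-01]), 'dq': array([-0.00281139, -0.0021619 , -0.0028055 , -0.00095145, -0.00096724,
       -0.0014837 ]), 'joint_efforts': array([ 3.80501979e-04, -4.45880520e+01, -3.52237165e+01, -4.37835179e-04,
        4.19725984e-03,  2.32510314e-05]), 'eef_pos': array([0.16792449, 0.54943579, 0.23046615]), 'eef_rot': array([-2.52829473e-04,  1.47848043e-01,  9.89009790e-01, -7.26685466e-04]), 'wrist_force': array([-0.10910623, -0.99817779, -0.29298837]), 'torque': array([-0.05053497,  0.01290885,  0.01453892]), 'grasp_force': 0.0, 'opening': 0.9980959357246281}
```

View pics/top0.png

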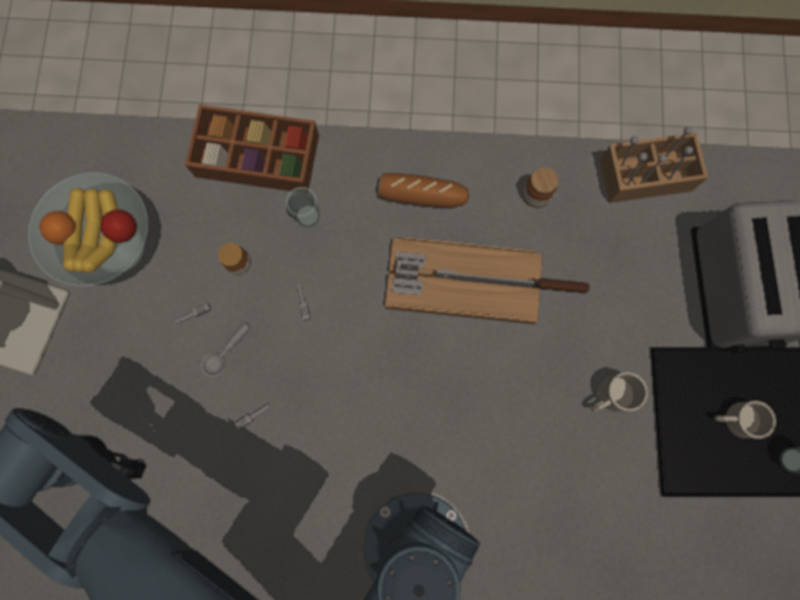

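View pics/scene0.png

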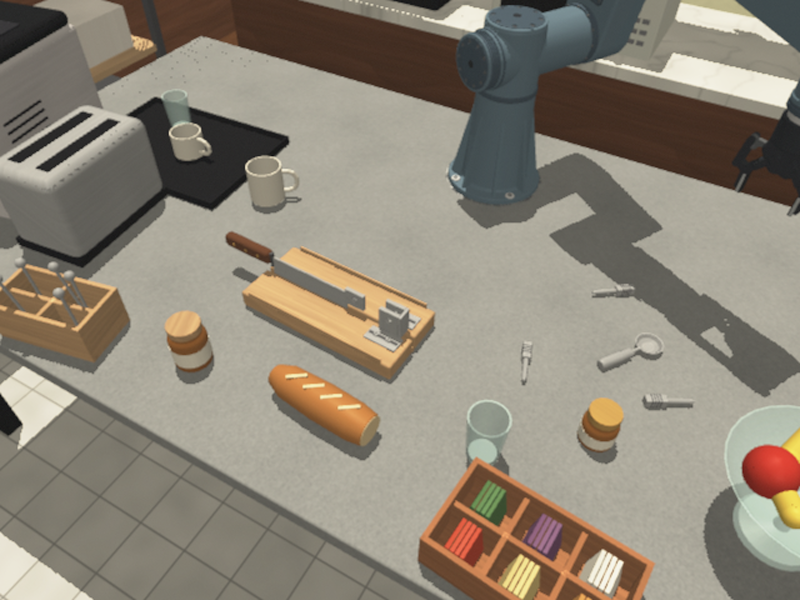

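The top view has the slicer at about (465,280), the bracket at the left end (408,272) and the handle at (563,286). The look-alike pins are at (305,302), (193,314) and (252,415). The right-most, (305,302), is the one meant, with its nose pointing up, away from the robot.

```bash
python3 - <<'E'
from h import *
import pickle
c=pickle.load(open('top.pkl','rb')); im=c['pixels']
a=cv2.resize(im[180:270,220:480],None,fx=3,fy=3,interpolation=cv2.INTER_CUBIC)
s=pickle.load(open('scene.pkl','rb'))['pixels']
b=cv2.resize(s[180:310,170:430],None,fx=3,fy=3,interpolation=cv2.INTER_CUBIC)[:330]
cv2.imwrite('pics/c1.png',np.vstack([a,b[:320]])[:,:,::-1])
for n,u,v,z in [('TL',392,239,.036),('BL',386,306,.036),('TR',541,253,.036),('BR',537,322,.036),('handleR',588,287,.075),('handleL',540,283,.075),('pinnose',300,286,.009),('pinend',306,319,.018)]:
    print(n,ground(c,u/1.25,v/1.25,z).round(4))
E
```

```text
TL [0.6618 0.0863 0.036 ]
BL [0.5071 0.0908 0.036 ]
TR [ 0.6465 -0.2506  0.036 ]
BR [ 0.4884 -0.2436  0.036 ]
handleR [ 0.5641 -0.3458  0.075 ]
handleL [ 0.5676 -0.2416  0.075 ]
pinnose [0.5483 0.2894 0.009 ]
pinend [0.4719 0.268  0.018 ]
```

View pics/c1.png

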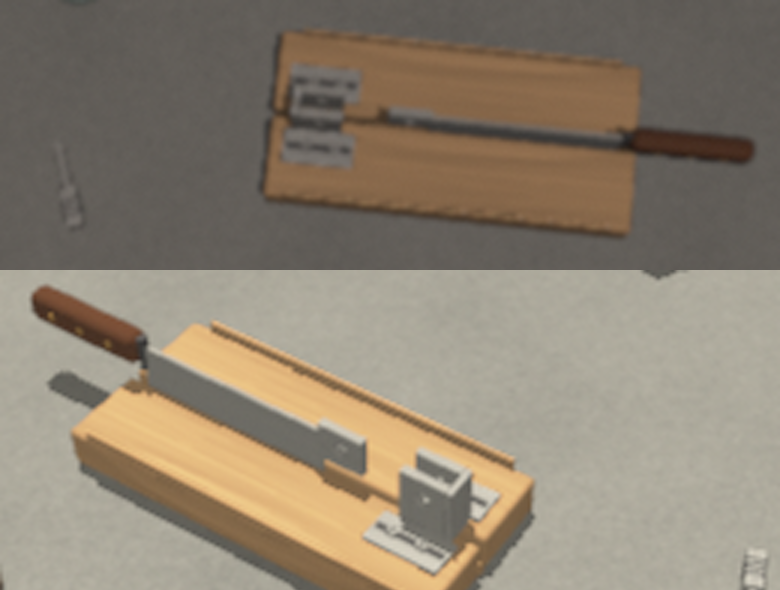

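The crops show the slicer yawed about -0.05 rad and centred near (0.576,-0.079). The blade heel lies well short of the bracket, and the pin's nose heads about 15° left of +x. The measured board is about 336 x 157 mm against the 340 x 160 given, so the scale is right. Next I'll swing to a spot between pin and bracket for a close wrist view.

Request:
move_arm(
  plan=[6.6, -8, 0.4, 0, 0, -1.32, 6.6, -8, 0.4, 0, 0, -1.32, 6.6, -8, 0.4, 0, 0, -1.32, 6.6, -8, 0.4, 0, 0, -1.32, 6.6, -8, 0.4, 0, 0, -1.32, 6.6, -8, 0.4, 0, 0, -1.32, 6.6, -8, 0.4, 0, 0, -1.32, 6.6, -8, 0.4, 0, 0, -1.32, 6.6, -8, 0.4, 0, 0, -1.32, 6.6, -8, 0.4, 0, 0, -1.32],
)

```text
time_s: 1.35
eef_pos: [0.4982, 0.1493, 0.2508]
eef_rot: [-0.001, 0.724, 0.69, -0.0]
wrist_force: [0.4, 0.8, -0.3]
opening: 0.999
grasp_force: 0.0
```

```bash
python3 - <<'E'
from h import *
import pickle
c=ctrl.camera('wrist'); pickle.dump(c,open('w1.pkl','wb')); save(c,'w1.png',None,1.25)
print(c['fx'],c['cx'],c['cy'],c['origin'],rot(c['attitude']).round(3))
c=ctrl.camera('top'); pickle.dump(c,open('top1.pkl','wb'))
o=ctrl.get_obs(); print(o['q'],o['eef_pos'],R.from_quat(o['eef_rot'],scalar_first=True).as_matrix().round(3))
E
```

```text
371.64829954431775 319.66464046978115 242.95838315459625 [0.50191535 0.22298992 0.39344051] [[ 0.999 -0.045 -0.016]
 [-0.048 -0.955 -0.294]
 [-0.002  0.295 -0.956]]
[6.56447369e-02 3.97883944e-02 1.72184747e+00 6.00190072e-04
 1.38137582e+00 1.10665535e-01] [0.49709026 0.15092097 0.25081375] [[ 0.045  0.999 -0.001]
 [ 0.999 -0.045  0.   ]
 [ 0.    -0.001 -1.   ]]
```

View pics/w1.png

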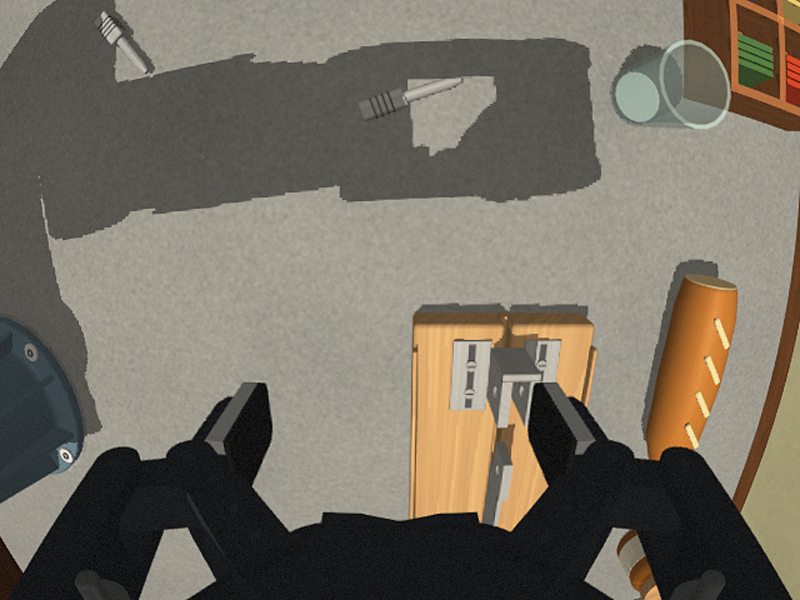

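The wrist view shows the pin with its grip at (380,104) and nose at (462,80), the bracket around (512,380), and the slot's end at about (506,318). Enlarging for exact pixels.

```bash
python3 - <<'E'
from h import *
import pickle
im=pickle.load(open('w1.pkl','rb'))['pixels']
a=cv2.resize(im[240:340,325:485],None,fx=5,fy=5,interpolation=cv2.INTER_CUBIC)[:, :800]
b=cv2.resize(im[55:105,280:380],None,fx=5,fy=5,interpolation=cv2.INTER_CUBIC)
a[350:,:]=a[350:,:]
cv2.imwrite('pics/c2.png',a[:,:,::-1])
cv2.imwrite('pics/c3.png',b[:,:,::-1])
E
```

```text
(no output)
```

View pics/c2.png

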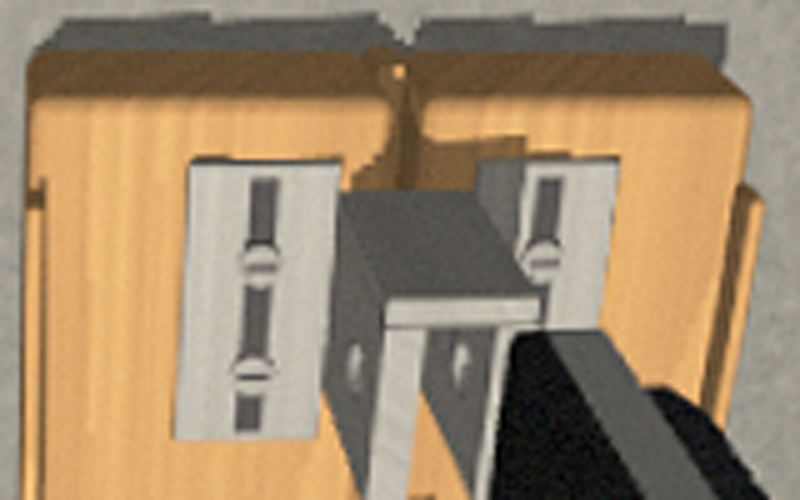

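View pics/c3.png

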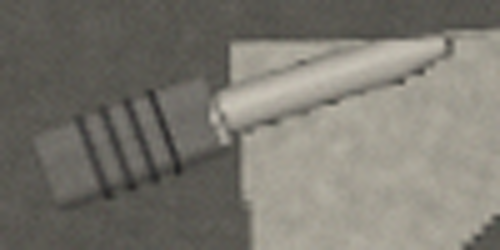

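The crops show the web's top back edge from (387,300) to (540,298), the near ear hole at about (355,362), the board's end edge at Y=97 and the slot at X=405. On the pin they show the block's tail edge from (35,140) to (62,207), the shoulder at about x=215 and the nose at (448,43).

```bash
python3 - <<'E'
from h import *
import pickle
c=pickle.load(open('w1.pkl','rb')); t=pickle.load(open('top1.pkl','rb'))
g=lambda X,Y,z:ground(c,325+X/5-.4,240+Y/5-.4,z,True)
p=lambda X,Y,z:ground(c,280+X/5-.4,55+Y/5-.4,z,True)
for n,a in dict(webL=g(387,300,.09),webR=g(540,298,.09),slotend=g(405,97,.036),bL=g(32,97,.036),bR=g(750,100,.036),footLback=g(193,163,.040),footRback=g(618,160,.040),footLoutfront=g(175,438,.04),hole=g(355,362,.07),tailTop=p(35,140,.018),tailBot=p(62,207,.018),shTop=p(200,80,.018),shBot=p(228,145,.018),nose=p(449,43,.009)).items(): print(n,(a*1000).round(1))
# hole ray at plane x offset -15 checked in slicer frame; board by top camera
hsv=cv2.cvtColor(t['pixels'],cv2.COLOR_RGB2HSV)
m=cv2.inRange(hsv,(8,70,90),(22,200,255)); m[:, :300]=0; m[:185]=0; m[262:]=0; m[:,440:]=0
m=cv2.morphologyEx(m,cv2.MORPH_CLOSE,np.ones((15,15)))
cs,_=cv2.findContours(m,0,2); k=max(cs,key=cv2.contourArea); r=cv2.minAreaRect(k); 
q=np.array([ground(t,*u,.036) for u in cv2.boxPoints(r)]); print((q*1000).round(1),(q.mean(0)*1000).round(1))
# handle in top image: dark brown
m=cv2.inRange(hsv,(0,80,20),(15,255,110)); m[:,:425]=0;m[:,480:]=0;m[:215]=0;m[245:]=0
v,u=np.nonzero(m); print(len(u)); r=cv2.minAreaRect(np.c_[u,v].astype(np.float32)); 
q=np.array([ground(t,*u,.078) for u in cv2.boxPoints(r)]); print((q*1000).round(1),(q.mean(0)*1000).round(1))
E
```

```text
webL [570.   71.6  90. ]
webR [599.6  69.8  90. ]
slotend [584.4  91.4  36. ]
bL [506.8  95.3  36. ]
bR [663.   86.2  36. ]
footLback [539.3  80.7  40. ]
footRback [631.3  75.9  40. ]
footLoutfront [535.2  15.8  40. ]
hole [568.5  48.3  70. ]
tailTop [470.9 275.   18. ]
tailBot [475.6 260.9  18. ]
shTop [504.1 285.4  18. ]
shBot [509.  271.7  18. ]
nose [555.2 293.4   9. ]
[[ 506.6   95.1   36. ]
 [ 672.4   87.3   36. ]
 [ 651.6 -258.9   36. ]
 [ 486.8 -243.5   36. ]] [579.4 -80.   36. ]
320
[[ 554.3 -220.9   78. ]
 [ 579.5 -222.2   78. ]
 [ 577.4 -345.1   78. ]
 [ 552.3 -343.4   78. ]] [ 565.9 -282.9   78. ]
```

The geometry is consistent: the bracket measures 29.7 mm wide (30 given), yaw is about -0.056, and the near ear hole lies at about (568.6, 48.3, 70), which is slicer y≈126 and within range. The handle's end is near y=-345 mm. I'll push the handle's end along the slot with shut fingers, feeling the force.

Request:
move_arm(
  plan=[1.25, -10.6, 0, 0, 0, -0.01, 1.25, -10.6, 0, 0, 0, -0.01, 1.25, -10.6, 0, 0, 0, -0.01, 1.25, -10.6, 0, 0, 0, -0.01, 1.25, -10.6, 0, 0, 0, -0.01, 1.25, -10.6, 0, 0, 0, -0.01, 1.25, -10.6, 0, 0, 0, -0.01, 1.25, -10.6, 0, 0, 0, -0.01, 1.25, -10.6, 0, 0, 0, -0.01, 1.25, -10.6, 0, 0, 0, -0.01],
  grip=0,
)

```text
time_s: 2.7
eef_pos: [0.561, -0.3803, 0.2505]
eef_rot: [-0.001, 0.727, 0.687, 0.0]
wrist_force: [0.3, 0.2, 0.0]
opening: 0.002
grasp_force: 0.0
```

Request:
move_arm(
  plan=[0, 0, -1, 0, 0, 0, 0, 0, -2, 0, 0, 0, 0, 0, -3, 0, 0, 0, 0, 0, -3.9, 0, 0, 0, 0, 0, -3.9, 0, 0, 0, 0, 0, -3.9, 0, 0, 0],
)

```text
time_s: 3.45
eef_pos: [0.5622, -0.3794, 0.0585]
eef_rot: [0.001, 0.726, 0.688, 0.0]
wrist_force: [0.1, -0.1, 0.6]
opening: -0.003
grasp_force: 0.0
```

```bash
python3 - <<'E'
from h import *
import pickle
c=ctrl.camera('wrist'); pickle.dump(c,open('w2.pkl','wb')); save(c,'w2.png',None,1.25)
o=ctrl.get_obs(); print(o['time_s'],o['eef_pos'],o['wrist_force'])
E
```

```text
3.5 [ 0.56258184 -0.38032183  0.05944128] [-0.20194236 -1.11720394  0.49308897]
```

View pics/w2.png

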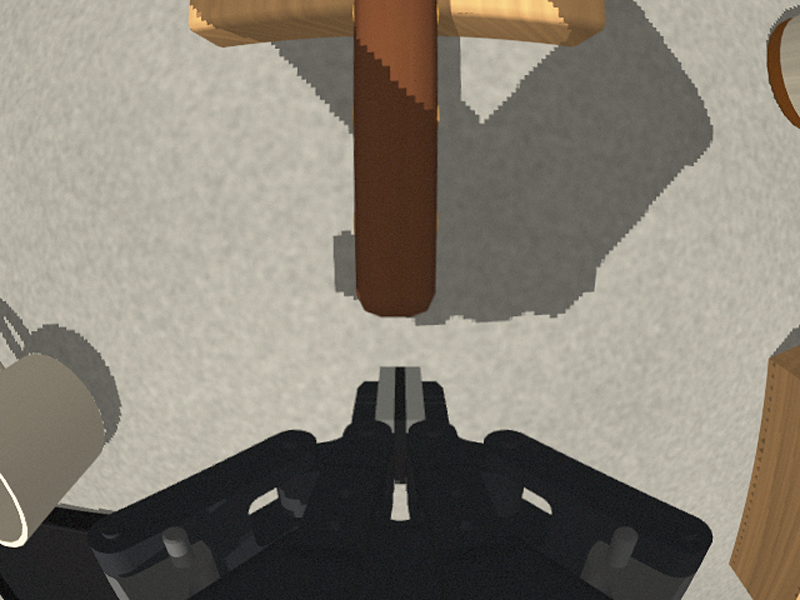

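The view shows the shut fingertips (400,367) in line with the handle, whose end is at (396,317). Pushing along the slot.

Request:
move_arm(
  plan=[0, 0.1, 0, 0, 0, 0, 0.01, 0.2, 0, 0, 0, 0, 0.02, 0.3, 0, 0, 0, 0, 0.02, 0.42, 0, 0, 0, 0, 0.03, 0.54, 0, 0, 0, 0, 0.04, 0.68, 0, 0, 0, 0, 0.05, 0.82, 0, 0, 0, 0, 0.05, 0.96, 0, 0, 0, 0, 0.06, 1.08, 0, 0, 0, 0, 0.07, 1.2, 0, 0, 0, 0],
)

```text
time_s: 4.75
eef_pos: [0.5642, -0.3198, 0.0563]
eef_rot: [0.0, 0.727, 0.687, -0.0]
wrist_force: [-0.6, -3.4, 0.2]
opening: -0.002
grasp_force: 1.6
```

```bash
python3 - <<'E'
from h import *
import pickle
c=ctrl.camera('wrist'); pickle.dump(c,open('w3.pkl','wb'))
o=ctrl.get_obs(); print(o['time_s'],o['eef_pos'],o['wrist_force'])
# handle end gap check: brown column pixels near the fingers, both shots
for n in('w2','w3'):
    d=pickle.load(open(n+'.pkl','rb')); hsv=cv2.cvtColor(d['pixels'],cv2.COLOR_RGB2HSV)
    m=cv2.inRange(hsv[:, 310:325],(0,80,20),(15,255,255)); v=np.nonzero(m.sum(1)>1000)[0]; v=v[v<330]; print(n,v.max(),ground(d,317,v.max(),.070,True))
t=ctrl.camera('top'); print(proj(t,[.57,-.2,.075])); hsv=cv2.cvtColor(t['pixels'],cv2.COLOR_RGB2HSV)
s=ctrl.camera('scene'); 
a=cv2.resize(s['pixels'][180:310,170:360],None,fx=4,fy=4,interpolation=cv2.INTER_CUBIC)
cv2.imwrite('pics/s3.png',a[:,:,::-1])
E
```

```text
4.8 [ 0.56428516 -0.31892898  0.0562983 ] [ 0.04427856 -0.90516236  0.86327042]
w2 252 [ 0.56272908 -0.34945979  0.07      ]
w3 313 [ 0.56343178 -0.31428786  0.07      ]
(np.float64(416.66830379206993), np.float64(224.78040324845475))
```

View pics/s3.png

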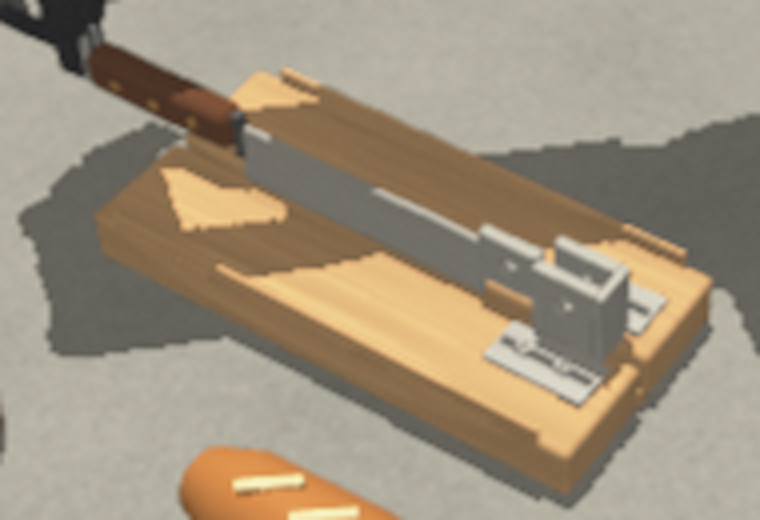

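The blade slides freely with its heel now nearing the ears, lying straight between them. About 48 mm remain.

Request:
move_arm(
  plan=[0.01, 0.09, 0, 0, 0, 0, 0.01, 0.18, 0, 0, 0, 0, 0.02, 0.27, 0, 0, 0, 0, 0.02, 0.36, 0, 0, 0, 0, 0.03, 0.45, 0, 0, 0, 0, 0.03, 0.54, 0, 0, 0, 0, 0.04, 0.62, 0, 0, 0, 0, 0.04, 0.7, 0, 0, 0, 0, 0.04, 0.75, 0, 0, 0, 0, 0.04, 0.78, 0, 0, 0, 0],
)

```text
time_s: 6.15
eef_pos: [0.5662, -0.281, 0.0563]
eef_rot: [0.0, 0.727, 0.687, -0.0]
wrist_force: [0.8, -2.7, -0.5]
opening: 0.001
grasp_force: 1.3
```

Request:
move_arm(
  plan=[0, 0.02, 0, 0, 0, 0, 0, 0.04, 0, 0, 0, 0, 0, 0.06, 0, 0, 0, 0, 0, 0.08, 0, 0, 0, 0],
)

```text
time_s: 6.65
eef_pos: [0.5661, -0.2771, 0.0563]
eef_rot: [0.0, 0.727, 0.687, -0.0]
wrist_force: [0.1, -2.7, -0.6]
opening: 0.001
grasp_force: 1.3
```

```bash
cat > w.py <<'E'
from h import *
d=ctrl.camera('wrist'); hsv=cv2.cvtColor(d['pixels'],cv2.COLOR_RGB2HSV)
m=cv2.inRange(hsv[:, 310:325],(0,80,20),(15,255,255)); v=np.nonzero(m.sum(1)>1000)[0]; v=v[v<330]; print(v.max(),ground(d,317,v.max(),.070,True))
o=ctrl.get_obs(); print(o['time_s'],o['eef_pos'],o['wrist_force'])
E
python3 w.py
```

```text
313 [ 0.56536687 -0.27158949  0.07      ]
6.7 [ 0.56611774 -0.27691197  0.05624221] [ 0.30714054 -2.35727881 -1.58180505]
```

Request:
move_arm(
  plan=[0, 0.02, 0, 0, 0, 0, 0, 0.04, 0, 0, 0, 0, 0, 0.06, 0, 0, 0, 0, 0, 0.08, 0, 0, 0, 0],
)

```text
time_s: 7.2
eef_pos: [0.5664, -0.2755, 0.0569]
eef_rot: [0.002, 0.727, 0.687, -0.001]
wrist_force: [-0.3, -12.8, -3.0]
opening: 0.002
grasp_force: 6.1
```

Request:
move_arm(
  plan=[0, 0.01, 0, 0, 0, 0, 0, 0.02, 0, 0, 0, 0, 0, 0.03, 0, 0, 0, 0],
)

```text
time_s: 7.58
eef_pos: [0.5667, -0.2755, 0.0573]
eef_rot: [0.003, 0.727, 0.687, -0.001]
wrist_force: [-0.1, -15.8, -2.3]
opening: 0.001
grasp_force: 7.7
```

The force rose to 12.8 and then 15.8 N at TCP y = -0.2755. That puts the handle's end at about -0.263 and the eye at about y 48, which matches the hole at 47.5, so the heel is against the web. I'll back off gently, rise and go to the pin.

Request:
move_arm(
  plan=[0, -0.05, 0, 0, 0, 0, 0, -0.15, 0, 0, 0, 0, -0.02, -0.4, 0, 0, 0, 0, -0.04, -0.7, 0, 0, 0, 0, -0.04, -0.7, 1, 0, 0, 0, -0.04, -0.7, 2, 0, 0, 0, -0.04, -0.7, 3, 0, 0, 0, -0.04, -0.7, 3.4, 0, 0, 0],
)

```text
time_s: 8.57
eef_pos: [0.5654, -0.3083, 0.2304]
eef_rot: [0.003, 0.727, 0.687, 0.0]
wrist_force: [0.3, -1.1, -0.4]
opening: -0.001
grasp_force: 0.0
```

Request:
move_arm(
  plan=[-1.46, 11.6, -0.2, 0, 0, -1.21, -1.46, 11.6, -0.2, 0, 0, -1.21, -1.46, 11.6, -0.2, 0, 0, -1.21, -1.46, 11.6, -0.2, 0, 0, -1.21, -1.46, 11.6, -0.2, 0, 0, -1.21, -1.46, 11.6, -0.2, 0, 0, -1.21, -1.46, 11.6, -0.2, 0, 0, -1.21, -1.46, 11.6, -0.2, 0, 0, -1.21, -1.46, 11.6, -0.2, 0, 0, -1.21, -1.46, 11.6, -0.2, 0, 0, -1.21],
  grip=40,
)

```text
time_s: 9.82
eef_pos: [0.4899, 0.2757, 0.2151]
eef_rot: [-0.0, 0.988, 0.153, -0.001]
wrist_force: [0.2, 0.5, 0.2]
opening: 0.471
grasp_force: 0.0
```

Request:
move_arm(
  plan=[0, 0, 0, 0, 0, 0, 0, 0, 0, 0, 0, 0],
)

```text
time_s: 10.07
eef_pos: [0.491, 0.2726, 0.2154]
eef_rot: [0.0, 0.988, 0.152, -0.001]
wrist_force: [-0.1, -0.5, 1.1]
opening: 0.467
grasp_force: 0.0
```

```bash
python3 - <<'E'
from h import *
import pickle
c=ctrl.camera('wrist'); pickle.dump(c,open('w4.pkl','wb')); save(c,'w4.png',None,1.25)
o=ctrl.get_obs(); print(o['time_s'],o['q'][[0,5]],o['eef_pos'],o['wrist_force'],o['eef_rot'])
E
```

```text
10.125 [0.29498483 1.56199649] [0.49121662 0.27223979 0.21561607] [ 0.17720063 -0.00371759 -0.14194498] [ 2.91252971e-04  9.88478481e-01  1.51359947e-01 -6.11025269e-04]
```

View pics/w4.png

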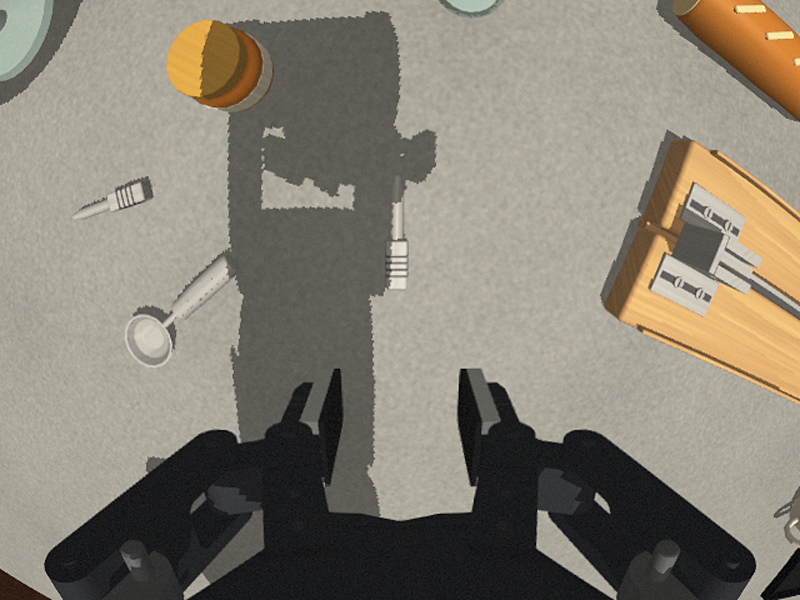

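The view shows the blade's heel between the ears and the pin in line with the gripper: tail edge at (397,289), nose at (398,178). Checking the coordinates.

```bash
python3 - <<'E'
from h import *
import pickle
c=pickle.load(open('w4.pkl','rb'))
for n,u,v,z in[('tailL',387,288,.018),('tailR',406,290,.018),('shL',388,240,.018),('shR',408,240,.018),('nose',399,178,.009),('webouterL',676,259,.09),('webouterR',693,222,.09)]: print(n,(1000*ground(c,u/1.25,v/1.25,z,True)).round(1))
E
```

```text
tailL [471.1 275.   18. ]
tailR [474.  260.8  18. ]
shL [506.6 285.1  18. ]
shR [511. 271.  18.]
nose [552.5 291.1   9. ]
webouterL [568.6 102.5  90. ]
webouterR [596.5  99.7  90. ]
```

Request:
move_arm(
  plan=[0, 0.02, -1, 0, 0, 0, 0, 0.02, -2, 0, 0, 0, 0, 0.02, -3, 0, 0, 0, 0, 0.02, -3.7, 0, 0, 0, 0, 0.02, -4.1, 0, 0, 0, 0, 0.02, -4.24, 0, 0, 0, 0, 0.02, -4.24, 0, 0, 0, 0, 0.02, -4.24, 0, 0, 0],
)

```text
time_s: 11.12
eef_pos: [0.4924, 0.2748, 0.0058]
eef_rot: [-0.0, 0.988, 0.152, 0.001]
wrist_force: [0.9, -0.1, -0.1]
opening: 0.467
grasp_force: 0.0
```

Request:
move_arm(
  plan=[0, 0, 0, 0, 0, 0, 0, 0, 0, 0, 0, 0, 0, 0, 0, 0, 0, 0, 0, 0, 0, 0, 0, 0, 0, 0, 0, 0, 0, 0, 0, 0, 0, 0, 0, 0],
  grip=5,
)

```text
time_s: 11.88
eef_pos: [0.492, 0.2748, 0.0055]
eef_rot: [-0.0, 0.988, 0.152, 0.001]
wrist_force: [-0.3, -0.6, 7.3]
opening: 0.163
grasp_force: 60.7
```

The pin is gripped. I'll lift it, turn it parallel to the slicer's x and bring it in front of the near ear, then measure.

Request:
move_arm(
  plan=[0, 0, 0.3, 0, 0, 0, 0, 0, 1.2, 0, 0, 0, 0, 0, 2.2, 0, 0, -0.05, -0.07, -1, 2.8, 0, 0, -0.2, -0.07, -2, 2.8, 0, 0, -0.36, -0.07, -3, 2.8, 0, 0, -0.36, -0.07, -4, 2.8, 0, 0, -0.36, -0.07, -4.43, 2.8, 0, 0, -0.36, -0.07, -4.43, 2.8, 0, 0, -0.36, -0.07, -4.43, 2.8, 0, 0, -0.36],
)

```text
time_s: 13.12
eef_pos: [0.4876, 0.0534, 0.1447]
eef_rot: [-0.0, 1.0, -0.028, 0.0]
wrist_force: [-0.1, -0.0, -1.0]
opening: 0.166
grasp_force: 59.8
```

```bash
python3 - <<'E'
from h import *
import pickle
c=ctrl.camera('wrist'); pickle.dump(c,open('w5.pkl','wb')); 
o=ctrl.get_obs(); print(o['time_s'],o['eef_pos'],o['wrist_force'],o['eef_rot'],o['opening'])
im=c['pixels']; 
a=cv2.resize(im[100:360,170:470],None,fx=2.6,fy=2.3,interpolation=cv2.INTER_CUBIC)
cv2.imwrite('pics/w5.png',a[:,:,::-1]); print(a.shape)
E
```

```text
13.175 [0.48754794 0.05375417 0.14452634] [-0.1338497  -0.00882323 -1.41057802] [-1.71137345e-04  9.99630116e-01 -2.71955396e-02  6.74319543e-05] 0.1631199896110486
(598, 780, 3)
```

View pics/w5.png

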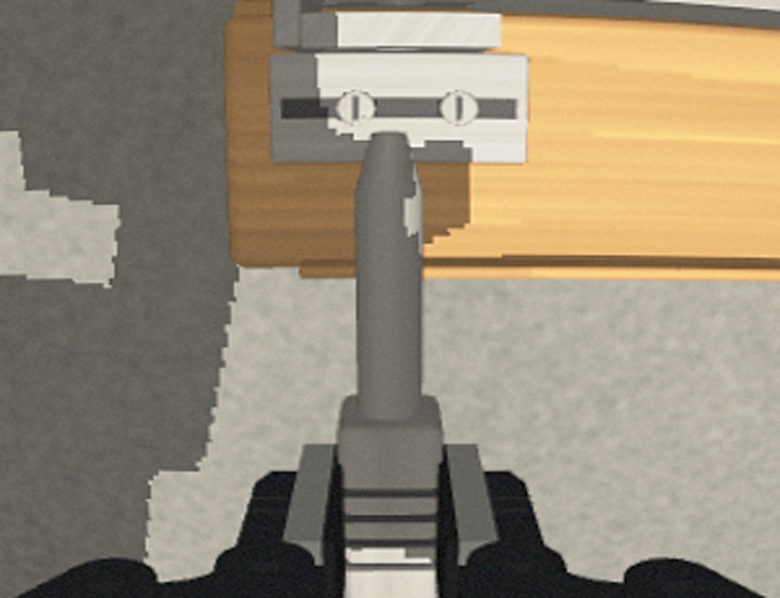

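The view shows the pin straight in the fingers: nose at (389,135), shoulder edge at Y≈400–415. The near ear's top is the strip with Y 12–47 and X 302–500. Working out the positions.

```bash
python3 - <<'E'
from h import *
import pickle
c=pickle.load(open('w5.pkl','rb'))
g=lambda X,Y,z:(1000*ground(c,170+X/2.6-.3,100+Y/2.3-.3,z,True)).round(1)
print(c['origin'])
for n,a in dict(nose=g(389,133,.148),taperL=g(357,195,.148),taperR=g(422,195,.148),shaL=g(357,405,.148),shaR=g(422,405,.148),blkL=g(341,403,.157),blkR=g(439,403,.157),earFrontOut=g(500,47,.09),earFrontIn=g(500,13,.09),earBackOut=g(302,48,.09),footBL=g(271,56,.04),footFR=g(527,163,.04),footFL=g(271,163,.04),boardcorner=g(237,265,.036),edgeR=g(780,279,.036)).items(): print(n,a)
E
```

```text
[0.56257697 0.04787274 0.28734969]
nose [552.9  48.6 148. ]
taperL [543.   53.8 148. ]
taperR [542.4  44.4 148. ]
shaL [506.   56.1 148. ]
shaR [505.5  46.  148. ]
blkL [510.2  57.9 157. ]
blkR [509.4  43.7 157. ]
earFrontOut [567.8  25.4  90. ]
earFrontIn [575.7  25.1  90. ]
earBackOut [569.6  65.3  90. ]
footBL [569.7  77.7  40. ]
footFR [535.1  14.1  40. ]
footFL [538.6  79.9  40. ]
boardcorner [507.8  92.1  36. ]
edgeR [496.  -58.9  36. ]
```

```bash
python3 - <<'E'
from h import *
import pickle
c=pickle.load(open('scene.pkl','rb'))
g=lambda X,Y,z:(1000*ground(c,170+X/4-.4,180+Y/4-.4,z)).round(1)
for n,a in dict(hole=g(567,306,.07),frontTop=g(532,265,.09),backTop=g(605,299,.09),backTopNear=g(628,270,.09)).items(): print(n,a)
# sharper: hole blob in fresh crop
im=cv2.cvtColor(ctrl.camera('scene')['pixels'],cv2.COLOR_RGB2GRAY)
print(im[248:266,300:324])
E
```

```text
hole [596.3  46.1  70. ]
frontTop [595.3  23.1  90. ]
backTop [597.3  70.3  90. ]
backTopNear [572.   70.8  90. ]
[[113 113 112 114 128 155 177 201 213 213 212 213 212 212 212 208 196 176
  147 121 114 112 110 113]
 [112 113 114 114 114 113 127 153 178 194 207 213 213 213 212 213 212 209
  197 177 140 110 110 115]
 [114 114 114 114 114 113 113 114 126 143 164 189 209 213 214 214 213 213
  213 183 134 115 116 117]
 [115 115 114 114 114 114 113 113 114 113 120 141 165 190 209 215 214 214
  190 141 117 117 118 116]
 [114 114 114 115 114 113 112 113 113 112 113 113 120 141 166 190 208 191
  142 116 117 119 116 110]
 [113 113 114 114 114 115 112 113 113 113 114 114 114 114 120 139 159 141
  115 115 118 117 112 106]
 [114 114 113 114 114 113 112 112 111 112 114 113 115 113 114 114 113 114
  117 119 118 113 108 105]
 [114 115 115 114 115 113 113 113 113 115 117 118 115 113 114 113 112 111
  117 117 113 108 106 107]
 [113 114 114 115 114 114 112 113 117 119 120 118 115 115 114 113 113 113
  115 115 108 106 106 106]
 [108 110 113 114 115 114 112 113 117 121 122 116 112 112 114 113 112 113
  116 115 107 106 107 106]
 [107 105 107 113 115 114 112 113 114 119 121 118 112 112 114 113 114 113
  115 116 108 105 106 106]
 [109 107 108 111 115 114 112 113 113 114 116 116 113 113 114 113 114 112
  113 114 107 105 105 105]
 [166 133 111 113 114 114 112 113 114 112 113 114 113 114 114 113 114 110
  109 112 108 104 105 106]
 [206 190 152 121 115 114 112 113 113 112 113 115 114 114 113 114 113 109
  108 112 108 104 105 105]
 [214 212 200 153 111 110 112 113 114 113 115 114 114 114 114 113 112 110
  109 112 107 104 105 104]
 [213 214 214 172 113 113 108 110 114 113 114 113 113 114 114 115 114 109
  109 113 107 104 105 104]
 [211 211 213 198 153 117 112 112 111 110 113 114 114 114 114 114 113 109
  109 114 109 104 105 104]
 [196 191 204 187 141 117 116 118 114 114 110 110 114 114 114 114 114 109
  109 114 110 105 105 104]]
```

The ear's ends in two views put the hole axis at about y 45.5 at the near face. The earlier "hole" spot was only the lit part of the bore. The pin's line is at 47.7 there, so I shift -2.2 mm in y, then lower to hole height.

Request:
move_arm(
  plan=[0, -0.04, -0.6, 0, 0, 0, 0, -0.04, -1.2, 0, 0, 0, 0, -0.04, -1.56, 0, 0, 0, 0, -0.04, -1.56, 0, 0, 0, 0, -0.04, -1.56, 0, 0, 0],
)

```text
time_s: 13.85
eef_pos: [0.4882, 0.0513, 0.067]
eef_rot: [0.0, 1.0, -0.027, 0.0]
wrist_force: [-0.0, 1.3, -1.0]
opening: 0.165
grasp_force: 59.8
```

```bash
python3 - <<'E'
from h import *
import pickle
c=ctrl.camera('wrist'); pickle.dump(c,open('w6.pkl','wb')); o=ctrl.get_obs(); print(o['time_s'],o['eef_pos'],o['wrist_force'],c['origin'])
g=cv2.cvtColor(c['pixels'],cv2.COLOR_RGB2GRAY)
# ear top (bright strip) extents and columns of pin edges
for v in range(95,160,6): print(v,' '.join(str(x) for x in g[v,270:372:2]))
E
```

```text
13.9 [0.48851308 0.05118715 0.06729986] [-0.46684537  0.08328611 -1.62879195] [0.56311141 0.04593165 0.20975142]
95 121 126 124 125 126 128 126 127 125 128 131 126 126 124 126 128 126 125 123 124 125 128 128 128 131 127 126 127 122 123 123 121 122 137 227 228 231 228 223 222 222 226 226 224 228 230 228 228 230 229 232
101 122 126 128 127 124 123 128 129 127 124 124 125 127 127 125 124 121 125 126 125 125 126 129 125 123 123 124 119 125 120 129 125 127 126 233 227 226 224 221 227 224 226 229 229 227 228 229 230 230 224 225
107 125 128 124 125 122 132 128 124 123 124 128 123 126 119 124 125 125 122 126 130 126 128 127 120 125 116 125 120 126 120 125 127 130 127 227 221 223 226 228 227 230 228 226 227 230 231 228 225 227 229 231
113 125 125 125 127 124 129 125 127 126 125 125 124 123 126 127 124 129 129 127 126 126 123 124 122 122 122 127 128 125 130 128 127 123 121 223 230 229 230 231 233 232 230 231 233 229 228 231 233 232 229 228
119 81 84 86 84 86 86 91 83 90 87 88 84 84 80 78 85 82 85 87 77 80 82 100 105 104 105 98 101 102 103 100 107 103 105 106 106 105 105 106 104 102 107 102 106
[... 547 characters left out ...]
6 227 225 226 227 224 226 227 226 226 227 227 228 228 226 228 228 225 225 227 228 229 229 227 226 227 227
143 127 126 127 123 125 125 122 127 128 126 128 124 125 124 127 123 126 126 125 124 120 232 228 228 227 228 228 229 228 228 229 230 230 229 229 230 229 228 228 230 231 230 230 230 230 231 230 231 230 230 229
149 71 77 72 69 70 71 73 68 72 114 121 125 83 60 117 119 122 119 62 64 63 128 122 126 122 122 123 121 127 124 124 125 127 128 122 124 123 106 179 223 223 198 110 213 225 226 189 133 139 136 142
155 61 64 60 60 63 62 64 62 122 119 119 124 90 53 102 119 122 119 110 64 56 58 60 64 119 117 116 117 117 115 117 118 117 118 115 117 116 220 223 224 225 202 117 215 229 228 229 200 116 115 116
```

```bash
python3 - <<'E'
from h import *
import pickle
c=pickle.load(open('w6.pkl','rb')); g=cv2.cvtColor(c['pixels'],cv2.COLOR_RGB2GRAY).astype(int)
for v in (134,140,144,148,152,158,164,170,180,190,200,215,230,245,255):
    d=np.abs(g[v,3:]-g[v,:-3]); e=[u+1 for u in range(1,len(d)-1) if d[u]>35 and d[u]>=d[u-1] and d[u]>d[u+1] and 200<u<430]
    print(v,e)
print('col320',[(v,g[v,319]) for v in range(112,180,2)])
for n,u,v,z in[('earF',0,0,0)]: pass
E
```

```text
134 [309, 390]
140 [310]
144 [311]
148 [294, 297, 310, 344, 347, 352, 355, 390]
152 [253, 285, 294, 297, 306, 310, 341, 344, 351, 354, 363, 385, 390, 393]
158 [254, 285, 294, 297, 306, 312, 341, 344, 351, 354, 363, 385]
164 [327, 346, 349, 389]
170 [328, 389]
180 [328, 330, 332]
190 [325, 332]
200 [324, 328, 331]
215 [347, 354, 396]
230 [396]
245 [396]
255 [402]
col320 [(112, np.int64(121)), (114, np.int64(115)), (116, np.int64(94)), (118, np.int64(107)), (120, np.int64(151)), (122, np.int64(228)), (124, np.int64(224)), (126, np.int64(226)), (128, np.int64(227)), (130, np.int64(230)), (132, np.int64(228)), (134, np.int64(230)), (136, np.int64(226)), (138, np.int64(226)), (140, np.int64(224)), (142, np.int64(226)), (144, np.int64(226)), (146, np.int64(224)), (148, np.int64(178)), (150, np.int64(114)), (152, np.int64(113)), (154, np.int64(116)), (156, np.int64(111)), (158, np.int64(122)), (160, np.int64(130)), (162, np.int64(126)), (164, np.int64(129)), (166, np.int64(129)), (168, np.int64(124)), (170, np.int64(128)), (172, np.int64(126)), (174, np.int64(126)), (176, np.int64(124)), (178, np.int64(122))]
```

```bash
python3 - <<'E'
from h import *
import pickle
c=pickle.load(open('w6.pkl','rb')); g=cv2.cvtColor(c['pixels'],cv2.COLOR_RGB2GRAY).astype(int)
p=lambda u,v,z:(1000*ground(c,u,v,z,True)).round(1)
for v in (126,134,140,146): print(v,g[v,250:276:2],g[v,384:396],p(390.5,v,.09))
print(g[160:166,306:334:1][::5])
for v in (165,185,205,235,250): print(v,g[v,298:342])
print('nose',p(319.3,157.5,.0705),'mid',p(319.3,250,.0705))
E
```

```text
126 [124 125 128 121 123 126 127 126 126 122 126 125 123] [227 227 225 228 225 227 227 219 187 203 204 204] [564.3  23.1  90. ]
134 [129 123 128 128 127 125 122 131 129 129 129 131 129] [231 232 232 232 231 231 233 219 176 197 205 205] [561.7  23.2  90. ]
140 [124 125 126 123 123 121 121 123 122 121 124 120 122] [226 227 229 228 230 227 227 215 207 211 209 208] [559.7  23.3  90. ]
146 [123 122 124 124 125 127 124 121 123 120 125 122 121] [230 231 229 231 231 230 228 210 188 206 205 208] [557.7  23.3  90. ]
[[ 63  56  62  61  62  63  84 106 110 114 116 120 125 130 126 119 114 113
  112 107 103 113 119 120 116 117 115 116]
 [124 123 119 118 107 100 106 107 111 117 117 123 129 128 125 123 120 117
  115 110  99 116 184 230 227 226 226 226]]
165 [105 109 119 115 116 121 122 119 124 123 119 118 107 100 106 107 111 117
 117 123 129 128 125 123 120 117 115 110  99 116 184 230 227 226 226 226
 226 227 229 228 227 228 229 228]
185 [122 120 120 119 117 119 119 119 104 100 104 110 111 112 114 120 119 119
 122 123 121 120 120 116 116 114 107 137 182 173 172 190 175 153 172 219
 232 230 227 228 227 227 229 228]
205 [115 112 110 111 113 112 116 112 105  96 103 106 104 109 113 115 117 120
 118 122 123 121 121 116 113 115 114 113 109 111 106 104  98 147 123 103
 176 211 209 210 211 208 213 209]
235 [112 111 116 113 113 113 113 112 112  93 100 107 106 111 110 117 118 116
 119 119 121 120 120 112 115 113 111 112 112 112 107 105 101  94 105 112
 116 111 116 112 112 114 117 115]
250 [ 92  90  94  94  91  92  92  90  96  88 103 105 108 110 113 116 115 115
 119 121 123 118 118 115 112 112 110 112 110 105 105 105 101  96  94  92
  90  90  95  92  91  93  88  93]
nose [553.5  46.6  70.5] mid [517.4  48.5  70.5]
```

```bash
python3 - <<'E'
from h import *
import pickle
c=pickle.load(open('w6.pkl','rb')); g=cv2.cvtColor(c['pixels'],cv2.COLOR_RGB2GRAY).astype(int)
p=lambda u,v,z:(1000*ground(c,u,v,z,True)).round(1)
def edges(v,a,b,th=14):
    r=cv2.GaussianBlur(g[v-1:v+2].astype(np.float32),(3,3),0)[1]; d=np.abs(np.gradient(r)); return [(u,int(r[u-3]),int(r[u+3])) for u in range(a,b) if d[u]>th and d[u]>=d[u-1] and d[u]>d[u+1]]
for v in (85,95,105,113): print(v,edges(v,150,480))
print('col300/380',[g[v,300] for v in range(60,124,2)],[g[v,380] for v in range(60,124,2)])
print('nose',p(318.7,157.5,.0705),'mid',p(319,240,.0705))
for u,v in ((400,116),(410,116),(420,116)): print(u,p(u,v,.09))
E
```

```text
85 []
95 [(336, 122, 226), (383, 228, 104)]
105 [(338, 127, 222)]
113 [(338, 119, 225)]
col300/380 [np.int64(128), np.int64(124), np.int64(128), np.int64(124), np.int64(126), np.int64(125), np.int64(124), np.int64(124), np.int64(126), np.int64(127), np.int64(92), np.int64(88), np.int64(87), np.int64(83), np.int64(84), np.int64(114), np.int64(129), np.int64(128), np.int64(121), np.int64(121), np.int64(126), np.int64(124), np.int64(125), np.int64(126), np.int64(126), np.int64(124), np.int64(123), np.int64(120), np.int64(84), np.int64(83), np.int64(108), np.int64(124)] [np.int64(227), np.int64(228), np.int64(228), np.int64(225), np.int64(226), np.int64(225), np.int64(226), np.int64(227), np.int64(224), np.int64(224), np.int64(234), np.int64(101), np.int64(105), np.int64(106), np.int64(109), np.int64(114), np.int64(234), np.int64(229), np.int64(229), np.int64(226), np.int64(224), np.int64(228), np.int64(229), np.int64(225), np.int64(229), np.int64(228), np.int64(229), np.int64(232), np.int64(160), np.int64(213), np.int64(206), np.int64(199)]
nose [553.6  46.8  70.5] mid [521.5  48.4  70.5]
400 [567.5  19.9  90. ]
410 [567.5  16.5  90. ]
420 [567.5  13.2  90. ]
```

```bash
python3 - <<'E'
from h import *
import pickle
c=pickle.load(open('w6.pkl','rb')); im=c['pixels'].astype(int)
p=lambda u,v,z:(1000*ground(c,u,v,z,True)).round(1)
# saturation (wood vs steel)
s=im.max(2)-im.min(2)
for v in (96,102,108,113): print(v,'right',s[v,376:400],'left',s[v,235:285:2])
g=cv2.cvtColor(c['pixels'],cv2.COLOR_RGB2GRAY)
print(g[100,230:290:2],g[110,230:290:2])
for u in (384,390,260,270): print(u,p(u,115,.09),p(u,95,.09))
E
```

```text
96 right [14 11 14 13 12 12 11 23 25 20 19 17 18 13 13 13 12  9  6  7  5  6  5  6] left [72 69 65  7 10 11 10  7  9  9 11 10 11  8  9  9  8  9  8  9 10  9 10 12
  6]
102 right [ 11  12  13  13  13  13   9  37 121 114 118 116 117 118 115 118 118 116
 117 117 116 114 116 116] left [69 74 65  9 11 10 11 11 11 12  9 12  9 10  8 13  9 11 10 10 11 10 12 11
 13]
108 right [ 13  12  13  10  12  11  11  36 120 113 111 111 112 113 113 113 110 115
 114 110 110 112 113 115] left [71 73 75 11 10  9  8 11  9 10 12  8 10 12  7 11  9 12  9  9  9 10  8  9
  9]
113 right [ 14  13  13  14  13  12   8  53 104 117 112 113 113 113 112 115 114 111
 114 113 116 112 116 114] left [71 74 71  5 13 10 10 10  8 11 10  6  8  9 11 10  8  9  9  9  9 12 10 12
  9]
[108 110 111 110 111 105 120 118 122 123 124 127 127 115 116 130 125 121
 119 122 127 126 126 127 126 127 126 125 127 128] [116 117 115 117 114 102 125 121 127 124 122 124 122 115 119 123 120 126
 125 128 127 120 123 128 129 131 122 123 124 126]
384 [567.9  25.1  90. ] [574.4  24.8  90. ]
390 [567.8  23.1  90. ] [574.4  22.9  90. ]
260 [569.9  64.6  90. ] [576.5  64.2  90. ]
270 [569.7  61.4  90. ] [576.2  61.   90. ]
```

The relative view now gives the ear from y 25.2 to 65.6 (40 mm long, as given), so the hole is at 45.4. The pin's line meets the ear at 46.0 and is parallel to within 0.002 rad. I'll shift -0.6 mm and advance gently.

Request:
move_arm(
  plan=[0.04, -0.012, 0, 0, 0, 0, 0.1, -0.017, 0, 0, 0, 0, 0.16, -0.02, 0, 0, 0, 0, 0.22, -0.023, 0, 0, 0, 0, 0.27, -0.026, 0, 0, 0, 0, 0.3, -0.027, 0, 0, 0, 0, 0.33, -0.029, 0, 0, 0, 0, 0.36, -0.03, 0, 0, 0, 0],
)

```text
time_s: 14.9
eef_pos: [0.5057, 0.0494, 0.0662]
eef_rot: [-0.0, 1.0, -0.028, -0.0]
wrist_force: [0.1, 1.1, -0.3]
opening: 0.165
grasp_force: 59.8
```

Request:
move_arm(
  plan=[0.02, -0.001, 0, 0, 0, 0, 0.04, -0.002, 0, 0, 0, 0, 0.06, -0.003, 0, 0, 0, 0],
)

```text
time_s: 15.28
eef_pos: [0.5087, 0.0492, 0.0663]
eef_rot: [-0.0, 1.0, -0.028, -0.0]
wrist_force: [-0.7, 0.4, -1.2]
opening: 0.168
grasp_force: 59.8
```

The nose is about 6 mm inside the ear without contact. Continuing by feel.

Request:
move_arm(
  plan=[0.02, -0.001, 0, 0, 0, 0, 0.04, -0.002, 0, 0, 0, 0, 0.06, -0.003, 0, 0, 0, 0, 0.08, -0.004, 0, 0, 0, 0],
)

```text
time_s: 15.78
eef_pos: [0.5127, 0.049, 0.0663]
eef_rot: [-0.0, 1.0, -0.028, 0.0]
wrist_force: [0.3, -0.0, -0.9]
opening: 0.165
grasp_force: 59.8
```

Request:
move_arm(
  plan=[0.02, -0.001, 0, 0, 0, 0, 0.04, -0.002, 0, 0, 0, 0, 0.06, -0.003, 0, 0, 0, 0],
)

```text
time_s: 16.15
eef_pos: [0.5157, 0.0489, 0.0663]
eef_rot: [-0.0, 1.0, -0.028, -0.0]
wrist_force: [-0.3, 0.2, -1.7]
opening: 0.165
grasp_force: 59.8
```

Request:
move_arm(
  plan=[0.02, -0.001, 0, 0, 0, 0, 0.04, -0.002, 0, 0, 0, 0, 0.06, -0.003, 0, 0, 0, 0],
)

```text
time_s: 16.52
eef_pos: [0.5187, 0.0487, 0.0663]
eef_rot: [-0.0, 1.0, -0.028, -0.0]
wrist_force: [0.3, -0.1, -1.9]
opening: 0.17
grasp_force: 59.8
```

Request:
move_arm(
  plan=[0.02, -0.001, 0, 0, 0, 0, 0.04, -0.002, 0, 0, 0, 0],
)

```text
time_s: 16.77
eef_pos: [0.5205, 0.0487, 0.0662]
eef_rot: [-0.0, 1.0, -0.028, -0.0]
wrist_force: [-0.9, 0.3, -1.7]
opening: 0.167
grasp_force: 59.8
```

Request:
move_arm(
  plan=[0.02, -0.001, 0, 0, 0, 0, 0.04, -0.002, 0, 0, 0, 0],
)

```text
time_s: 17.02
eef_pos: [0.5223, 0.0487, 0.0661]
eef_rot: [-0.0, 1.0, -0.028, -0.0]
wrist_force: [-1.0, 0.9, -1.3]
opening: 0.165
grasp_force: 59.8
```

Request:
move_arm(
  plan=[0.02, -0.001, 0, 0, 0, 0, 0.04, -0.002, 0, 0, 0, 0],
)

```text
time_s: 17.27
eef_pos: [0.5241, 0.0486, 0.066]
eef_rot: [-0.0, 1.0, -0.028, -0.001]
wrist_force: [-3.9, 1.4, -0.8]
opening: 0.167
grasp_force: 59.8
```

Request:
move_arm(
  plan=[0.02, -0.001, 0, 0, 0, 0, 0.04, -0.002, 0, 0, 0, 0],
)

```text
time_s: 17.52
eef_pos: [0.5252, 0.0487, 0.0658]
eef_rot: [-0.0, 1.0, -0.027, -0.002]
wrist_force: [-7.5, 0.9, 0.4]
opening: 0.166
grasp_force: 60.0
```

Request:
move_arm(
  plan=[0.02, -0.001, 0, 0, 0, 0, 0.04, -0.002, 0, 0, 0, 0],
)

```text
time_s: 17.77
eef_pos: [0.5259, 0.0487, 0.0655]
eef_rot: [-0.0, 1.0, -0.027, -0.003]
wrist_force: [-12.4, 0.8, 4.4]
opening: 0.171
grasp_force: 60.5
```

Resistance is building to 12 N along the pin, with the TCP sagging 0.8 mm and +5 N upward on the tool. I'll take out the sag before going on.

Request:
move_arm(
  plan=[0, 0, 0.016, 0, 0, 0, 0, 0, 0.016, 0, 0, 0],
)

```text
time_s: 18.02
eef_pos: [0.5261, 0.0487, 0.066]
eef_rot: [-0.0, 1.0, -0.027, -0.003]
wrist_force: [-8.7, 1.6, -0.0]
opening: 0.165
grasp_force: 59.9
```

```bash
python3 - <<'E'
from h import *
o=ctrl.get_obs(); print(o['time_s'],o['eef_pos'],o['wrist_force'],o['torque'])
E
```

```text
18.025 [0.52606135 0.04870617 0.06601191] [-8.68276284  1.60715586 -0.00905556] [0.33683931 1.45761011 0.05956917]
```

Request:
move_arm(
  plan=[0, 0, 0.012, 0, 0, 0, 0, 0, 0.012, 0, 0, 0],
)

```text
time_s: 18.27
eef_pos: [0.5261, 0.0487, 0.0664]
eef_rot: [-0.0, 1.0, -0.027, -0.003]
wrist_force: [-6.6, 1.4, -3.0]
opening: 0.169
grasp_force: 59.6
```

Request:
move_arm(
  plan=[0.01, -0.0005, 0.004, 0, 0, 0, 0.02, -0.001, 0.008, 0, 0, 0],
)

```text
time_s: 18.52
eef_pos: [0.5264, 0.0487, 0.0664]
eef_rot: [-0.0, 1.0, -0.027, -0.004]
wrist_force: [-8.1, 0.7, -3.0]
opening: 0.166
grasp_force: 59.6
```

Raising eased the axial force to about 7 N. Continuing with a small upward trim.

Request:
move_arm(
  plan=[0.02, -0.001, 0.003, 0, 0, 0, 0.03, -0.0015, 0.006, 0, 0, 0],
)

```text
time_s: 18.77
eef_pos: [0.5304, 0.048, 0.0676]
eef_rot: [0.0, 1.0, -0.028, -0.001]
wrist_force: [-2.8, -0.4, -6.4]
opening: 0.168
grasp_force: 59.3
```

Request:
move_arm(
  plan=[0.02, -0.001, 0.003, 0, 0, 0, 0.03, -0.0015, 0.006, 0, 0, 0],
)

```text
time_s: 19.02
eef_pos: [0.5318, 0.0481, 0.068]
eef_rot: [-0.0, 1.0, -0.028, -0.001]
wrist_force: [-4.4, 0.2, -8.3]
opening: 0.166
grasp_force: 59.0
```

It slipped in. The lift trim is now too much (-8 N), so I'll take 1 mm off and go on.

Request:
move_arm(
  plan=[0, 0, -0.016, 0, 0, 0, 0.03, -0.0015, -0.02, 0, 0, 0],
)

```text
time_s: 19.27
eef_pos: [0.5342, 0.0479, 0.0677]
eef_rot: [0.0, 1.0, -0.028, 0.0]
wrist_force: [-3.7, -0.0, -5.9]
opening: 0.166
grasp_force: 59.1
```

Request:
move_arm(
  plan=[0.02, -0.001, 0, 0, 0, 0, 0.04, -0.002, 0, 0, 0, 0],
)

```text
time_s: 19.52
eef_pos: [0.5363, 0.0478, 0.0677]
eef_rot: [-0.0, 1.0, -0.028, 0.0]
wrist_force: [-4.5, -0.0, -7.2]
opening: 0.169
grasp_force: 59.1
```

Request:
move_arm(
  plan=[0.02, -0.001, -0.01, 0, 0, 0, 0.05, -0.002, -0.014, 0, 0, 0, 0.08, -0.004, -0.014, 0, 0, 0],
)

```text
time_s: 19.9
eef_pos: [0.5407, 0.0476, 0.0673]
eef_rot: [0.0, 1.0, -0.028, 0.001]
wrist_force: [-2.6, -0.9, -4.5]
opening: 0.163
grasp_force: 59.3
```

Request:
move_arm(
  plan=[0.03, -0.001, 0, 0, 0, 0, 0.06, -0.003, 0, 0, 0, 0],
)

```text
time_s: 20.15
eef_pos: [0.5437, 0.0474, 0.0672]
eef_rot: [0.0, 1.0, -0.028, 0.0]
wrist_force: [-2.1, 0.5, -5.3]
opening: 0.166
grasp_force: 59.3
```

Request:
move_arm(
  plan=[0.02, -0.001, 0, 0, 0, 0, 0.04, -0.002, 0, 0, 0, 0],
)

```text
time_s: 20.4
eef_pos: [0.5455, 0.0473, 0.0672]
eef_rot: [0.0, 1.0, -0.028, 0.0]
wrist_force: [-1.1, -0.9, -4.0]
opening: 0.167
grasp_force: 59.4
```

Request:
move_arm(
  plan=[0.02, -0.001, 0, 0, 0, 0, 0.05, -0.002, 0, 0, 0, 0],
)

```text
time_s: 20.65
eef_pos: [0.5479, 0.0472, 0.0671]
eef_rot: [0.0, 1.0, -0.028, 0.0]
wrist_force: [-2.1, -1.6, -3.3]
opening: 0.167
grasp_force: 59.4
```

Request:
move_arm(
  plan=[0.02, -0.001, 0, 0, 0, 0, 0.04, -0.002, 0, 0, 0, 0],
)

```text
time_s: 20.9
eef_pos: [0.5499, 0.0472, 0.0671]
eef_rot: [0.0, 1.0, -0.028, 0.0]
wrist_force: [-1.2, -1.2, -3.4]
opening: 0.167
grasp_force: 59.5
```

Request:
move_arm(
  plan=[0.02, -0.001, 0, 0, 0, 0, 0.03, -0.002, 0, 0, 0, 0],
)

```text
time_s: 21.15
eef_pos: [0.5512, 0.0471, 0.067]
eef_rot: [0.0, 1.0, -0.028, 0.0]
wrist_force: [-3.0, -0.7, -3.5]
opening: 0.173
grasp_force: 59.5
```

Request:
move_arm(
  plan=[0.02, -0.001, 0, 0, 0, 0, 0.03, -0.002, 0, 0, 0, 0],
)

```text
time_s: 21.4
eef_pos: [0.5513, 0.0472, 0.0666]
eef_rot: [-0.0, 1.0, -0.027, -0.002]
wrist_force: [-7.3, 0.0, -1.9]
opening: 0.167
grasp_force: 59.9
```

Request:
move_arm(
  plan=[0.02, -0.001, 0, 0, 0, 0, 0.03, -0.002, 0, 0, 0, 0],
)

```text
time_s: 21.65
eef_pos: [0.5513, 0.0472, 0.0663]
eef_rot: [-0.0, 1.0, -0.027, -0.003]
wrist_force: [-12.0, -1.0, 2.6]
opening: 0.164
grasp_force: 60.3
```

The pin stopped dead at 0.5513 (0.5505 expected), with the force climbing from 3 to 7 to 12 N, so the shoulder is home. I'll relax the push, open and rise.

Request:
move_arm(
  plan=[-0.03, 0.001, 0, 0, 0, 0, -0.055, 0.002, 0, 0, 0, 0, -0.055, 0.002, 0, 0, 0, 0],
)

```text
time_s: 22.02
eef_pos: [0.5512, 0.0471, 0.0668]
eef_rot: [-0.0, 1.0, -0.028, -0.0]
wrist_force: [-2.8, 0.7, -5.3]
opening: 0.165
grasp_force: 59.4
```

Request:
move_arm(
  plan=[0, 0, 0, 0, 0, 0, 0, 0, 0, 0, 0, 0, 0, 0, 0, 0, 0, 0, 0, 0, 0, 0, 0, 0],
  grip=40,
)

```text
time_s: 22.52
eef_pos: [0.5518, 0.0469, 0.0673]
eef_rot: [0.0, 1.0, -0.028, 0.0]
wrist_force: [-0.2, -0.2, 0.1]
opening: 0.469
grasp_force: 0.0
```

Request:
move_arm(
  plan=[0, 0, 0.15, 0, 0, 0, 0, 0, 0.5, 0, 0, 0, 0, 0, 1.2, 0, 0, 0, -0.2, 0, 1.8, 0, 0, 0, -0.5, 0, 1.8, 0, 0, 0, -0.5, 0, 1.8, 0, 0, 0],
)

```text
time_s: 23.28
eef_pos: [0.5264, 0.0471, 0.1585]
eef_rot: [0.0, 1.0, -0.028, 0.001]
wrist_force: [0.7, -0.6, -0.5]
opening: 0.469
grasp_force: 0.0
```

```bash
python3 - <<'E'
from h import *
import pickle
c=ctrl.camera('wrist'); pickle.dump(c,open('w7.pkl','wb')); o=ctrl.get_obs(); print(o['time_s'],o['eef_pos'],o['wrist_force'],c['origin'])
g=cv2.cvtColor(c['pixels'],cv2.COLOR_RGB2GRAY).astype(int)
y=.0454
for n,P in dict(shoulder=(.5683,.0454,.07),tail=(.5303,.0475,.07),nose=(.6163,.0427,.07)).items():
    q=rot(c['attitude']).T@(np.array(P)-c['origin']); th=np.arctan2(np.hypot(q[0],q[1]),q[2]); k=th/np.hypot(q[0],q[1])
    print(n,c['cx']+c['fx']*k*q[0],c['cy']+c['fy']*k*q[1])
cv2.imwrite('pics/w7.png',c['pixels'][:,:,::-1])
print('col',[(v,g[v,319]) for v in range(20,300,4)])
E
```

```text
23.325 [0.52671218 0.04702208 0.15805585] [ 0.22238103 -0.16326934 -0.56385435] [0.60113789 0.04159234 0.30132563]
shoulder 316.4064700288034 184.92512317403467
tail 316.4929400719661 243.02323555390672
nose 316.45012465611063 108.07756761509128
col [(20, np.int64(163)), (24, np.int64(170)), (28, np.int64(157)), (32, np.int64(166)), (36, np.int64(161)), (40, np.int64(166)), (44, np.int64(172)), (48, np.int64(90)), (52, np.int64(206)), (56, np.int64(184)), (60, np.int64(188)), (64, np.int64(186)), (68, np.int64(193)), (72, np.int64(192)), (76, np.int64(194)), (80, np.int64(199)), (84, np.int64(197)), (88, np.int64(197)), (92, np.int64(207)), (96, np.int64(216)), (100, np.int64(218)), (104, np.int64(207)), (108, np.int64(190)), (112, np.int64(189)), (116, np.int64(189)), (120, np.int64(188)), (124, np.int64(194)), (128, np.int64(197)), (132, np.int64(100)), (136, np.int64(93)), (140, np.int64(214)), (144, np.int64(211)), (148, np.int64(217)), (152, np.int64(213)), (156, np.int64(213)), (160, np.int64(216)), (164, np.int64(220)), (168, np.int64(107)), (172, np.int64(103)), (176, np.int64(225)), (180, np.int64(104)), (184, np.int64(112)), (188, np.int64(111)), (192, np.int64(110)), (196, np.int64(109)), (200, np.int64(109)), (204, np.int64(110)), (208, np.int64(104)), (212, np.int64(100)), (216, np.int64(114)), (220, np.int64(98)), (224, np.int64(113)), (228, np.int64(100)), (232, np.int64(108)), (236, np.int64(109)), (240, np.int64(203)), (244, np.int64(199)), (248, np.int64(182)), (252, np.int64(191)), (256, np.int64(191)), (260, np.int64(81)), (264, np.int64(150)), (268, np.int64(159)), (272, np.int64(163)), (276, np.int64(158)), (280, np.int64(170)), (284, np.int64(169)), (288, np.int64(170)), (292, np.int64(164)), (296, np.int64(163))]
```

```bash
python3 - <<'E'
from h import *
import pickle
c=pickle.load(open('w7.pkl','rb')); im=c['pixels'].astype(int); g=cv2.cvtColor(c['pixels'],cv2.COLOR_RGB2GRAY).astype(int)
def pf(P):
    q=rot(c['attitude']).T@(np.array(P)-c['origin']); k=np.arctan2(np.hypot(q[0],q[1]),q[2])/np.hypot(q[0],q[1])
    return [int(c['cx']+c['fx']*k*q[0]),int(c['cy']+c['fy']*k*q[1])]
ax=lambda s,z:pf((.5833+s*.9986,.0447-s*.052,z))
print('ears',[ax(s/1000,.09) for s in(-15,-7,7,15)],'blade',[ax(s/1000,.086) for s in(-4,4)],'nose',ax(.033,.072),'blk',ax(-.015,.079),ax(-.053,.079))
for v in range(86,136,4): print(v,g[v,290:346:2])
for v in range(176,190,2): print(v,g[v,296:340:2])
for v in range(232,246,2): print(v,g[v,296:340:2])
E
```

```text
ears [[315, 189], [315, 175], [315, 151], [315, 137]] blade [[315, 170], [315, 156]] nose [315, 107] blk [316, 186] [316, 247]
86 [199 198 200 199 202 199 201 197 199 195 198 197 201 195 198 197 197 198
 195 196 198 195 196 195 194 194 196 197]
90 [174 164 198 196 198 197 196 199 197 197 199 199 200 198 200 199 200 199
 199 202 199 198 198 196 199 198 199 201]
94 [209 212 211 213 209 210 208 212 214 214 209 210 210 209 209 208 210 211
 209 208 211 209 214 215 210 212 211 208]
98 [215 217 218 218 216 216 218 216 218 217 217 215 214 217 217 216 215 216
 216 217 215 215 214 215 214 216 214 217]
102 [211 214 211 212 214 213 217 107 111 112 107 216 211 211 212 209 212 210
 211 213 214 212 212 215 209 213 214 211]
106 [211 210 215 220 200 198 200 113 115 113 112 219 216 215 216 216 215 214
 217 217 215 218 216 185 188 197 211 216]
110 [103 103 109 203 207 111 198 147 109  50  55  89 163 196 197 169 104 103
 105 103 104 115 210 209 120 195 209 195]
114 [100 102 153 205 207 108 123 115 112  67  57 134 177 197 201 181 117 104
 107 104 104 159 205 209 129 192 215 217]
118 [199 203 210 134 211 
[... 1199 characters left out ...]
5 103 213 216 215
 217 219 222 214]
232 [191 192 190 197 136 203 206 219 102 105 107 114 113 115 111 109  97 145
 191 192 192 190]
234 [196 195 193 196 130 195 203 213 212 181 103 111 113 114 113 111  99 145
 195 194 191 195]
236 [200 202 201 205 141 196 201 209 208 179 133 108 110 108 112 108  98 152
 200 202 202 202]
238 [209 211 209 211 151 191 204 213 206 202 209 104 111 111 112 110  95 191
 208 209 207 208]
240 [196 199 198 199 143 192 204 210 206 202 205 195 209 109 111 109  95 194
 199 198 198 198]
242 [197 198 197 198 139 194 206 210 208 202 205 210 214 100 107 102 127 202
 200 199 199 202]
244 [204 206 207 205 199 181 195 202 198 195 197 197 200 207 211 206 186 207
 206 206 206 204]
```

The shank sticks out of the far ear with its nose at row ≈108 (107 predicted for home), and the block's tail is at row 245 (247 predicted). The pin is home and the gripper is clear.

```bash
python3 -c "
from bench import ctrl
print(ctrl.hand_in())"
```

```text
the job is handed in; nothing more can be done
None
```

The job is handed in: the blade's heel is against the bracket's back web, and the pivot pin is through both ears and the eye with its shoulder home, at about 23 of the 72 s allowed. The highest readings were about 16 N pushing the blade and 12 N along the pin, with no verdict returned.

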